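Load a cork bag base under the presser foot

ROBOT

A 6-joint arm with a two-finger parallel gripper is mounted at the origin on the work surface. World frame = base frame: x ahead of the robot, y to its left, z up, the work surface at z = 0. Lengths are in mm, angles in rad, forces in N, time in s.
With the tool pointing down it reaches from about 350 to 875 mm from the base axis. Payload 4.2 kg.
Tool frame: the origin (TCP) lies midway between the tips of the shut fingers; the grasp point (between the pads) lies 19 mm behind it (arm.tcp_to_grasp is the distance from the TCP to the grasp point, in mm); z points along the fingers, y is the line along which they close (so a half turn about z gives the same grasp; the last joint's range is limited). The gripper opens to 85 mm and grips with 20 to 120 N. Pads are 22 mm wide; open, the fingers measure 114 mm over their backs; the gripper's body (76 mm by 85 mm) begins 54 mm behind the grasp point. The pads swing forward as they close: fully open they stand 13 mm farther back than shut.
Start: joints at [-0.919, 0.385, 0.008, 0, -1.194, -0.259], TCP at [239.249, -577.373, 231.312] pointing down, gripper open.
Joint ranges: [-3.14, 3.14], [-1.21, 2.06], [-1.07, 1.41], [-3.16, 2.05], [-2.99, -0.16], [-3.1, 3.1]. Speed limits (rad/s): [2.79, 2.79, 3.14, 3.14, 3.14, 3.14].

INTERFACE

Orientations are given as a unit quaternion [x, y, z, w].
In Python, from bench import arm, get_image gives the robot as it stands.
- The arm moves only by the tool drive_tool, never from a script. Its argument "deltas" is a list of rows, each a list of 2 entries, a list of its own where there are three numbers: the shift along the tool's x, y, z in cm, then the turn, a rotation vector about the tool's x, y, z in degrees. In form: [[[x, y, z], [ax, ay, az]], ...]. A call has 1 to 12 rows; each row shifts and turns the commanded pose from where the row before left it, along the tool's axes as they then stand; what a row does not reach is not made up. A row lasts 1/10 s, in which the tool goes at most 50 mm and 8.59 degrees, less where a joint would pass 70% of its speed; a pose out of reach is approached as far as the arm can. A call with a gripper value outside its range is refused whole. "claw" is the finger opening in cm, from 0 to 8.54, set as the call begins (left out, the last holds). The fingers move at their own pace and stop on an object; the grip force is fixed at half the most. Time passes only in rows, so rows that do not move let the fingers close. It gives the time, the measured TCP pose, the force, the opening and the grip force at its end, in the units of the state.
- arm.read_state(): the state, without advancing time (a new reading comes with each control period).
- get_image(name): name is "scene" or "top" or "wrist"; returns a dict with "img" (480x640x3 uint8, red, green, blue), "fx", "fy", "cx", "cy" (pixels), "D" ([k1, k2, p1, p2, k3] as OpenCV has them; the pictures are not rectified), "eye" and "orientation" of the camera in the world; the wrist camera has in their place "mount" (4x4, takes a point from camera to tool coordinates, whose origin is the TCP and whose axes are the flange's). Camera axes: x right, y down, z forward; pixel columns grow to the right and rows downward; lengths in mm; the calibration is good to about 2 mm. A picture is of the moment at which its call begins: read the wrist's pose just before it. There is no depth.
- arm.job_done(): hands the job in; it is judged then, once.
The state is a dict: "clock": time; "joints": joint angles; "joint_vel": joint speeds; "joint_efforts": joint torques, N m; "position": TCP position; "ee_rot": TCP orientation; "contact_force": force on the tool from outside, world axes, zero at the start; "wrist_torque": the same for the moment, N m; "gripper_width": finger opening in mm; "grasp_force": force on a finger pad.
Only numpy, scipy, OpenCV 4.12 (cv2) and the standard library are available. Lean on these libraries where they do the work, as an engineer would, in place of code of your own. Each camera call takes 0.05 s, during which the arm holds its last target. There are 200 camera calls.

TASK

Get the rectangular cork bag base ready to be stitched down its middle on the sewing machine: raise the presser foot with the lever at the back of the head, lay the cork flat on the machine bed under the foot, straight front to back and centred on the needle, with its rear end two to three centimetres past the needle, then put the lever right down so that the foot holds the cork, and let go. Leave the other things on the table where they are.

Things in the scene. Friction and masses are not known exactly. Their poses are not given: they have to be found in the camera images.
- machine: White household sewing machine, 380 mm long, 180 deep, 290 high, fixed. Origin on the table straight below the needle; x runs along it from head to pillar, -y is its front (the sewer's side), +y its rear. In mm: head x -45 to 52, y -50 to 50, underside 175, top 288 above the table; arm x 40 to 215, same depth, underside 195, thread spool on it to 345 at x 150; pillar x 200 to 315
- needle_point (a point): The point on the bed's top straight below the needle, 75 mm above the table; axes as the machine's. The flat bed reaches from x -75 to 200 and y -90 to 90 about it (mm). The needle is fixed at its highest, tip 19 mm above the bed
- presser_foot: Steel presser foot, 19 mm wide, sole from 20 behind to 16 in front of the needle, its toe turned up (to 28 in front). Origin on the sole's underside at the needle: at bed height when down, 11 mm above the bed when the lever is right up. A spring pushes it down with 4 to 8 N; only the lever raises it
- lever (a joint): Presser-foot lever, grey plastic, sticking out 75 mm rearward from the head's rear face. 0 = right down (points rearward, 0.45 rad below level, foot down), 0.9 = right up (0.45 rad above level, foot raised); starts down, near 0. Turns about the machine's x direction through lever_pivot; about 4 N up or 1 to 2 N down at the paddle, a stop at each end, stays where it is left
- lever_pivot (a point): The lever's pivot inside the head, 30 mm behind the needle (machine +y) and 195 mm above the table; axes as the machine
- lever_paddle (a point): A point on the lever's centre line, 90 mm from the pivot and 17 mm short of the tip, on the thumb paddle (14 mm wide along the machine's x, 9 thick, 50 long, free on all sides)
- cutting_mat: White cutting mat with a grid and a green edge, 450 x 600 x 3 mm, fixed flat on the table. Origin under its centre
- bag_base: Stiff rectangle of pressed cork, 160 mm long (its x), 56 wide (its y), 6 thick, about 35 g, the two ends alike; starts flat on the cutting mat (top of the mat 3 mm above the table). Origin at the centre of its underside
- cork_coaster: Bystander: round cork coaster 94 mm across, 6 thick, on the mat. Origin at the centre of its underside
- quilting_ruler: Bystander: clear acrylic ruler with dark lines, 165 (x) x 65 x 4 mm, on the mat. Origin at the centre of its underside
- rotary_cutter: Bystander: rotary cutter lying on its side on the mat, 170 mm long (x), 48 wide, 20 high. Origin under its middle
- tape_measure: Bystander: round tape measure 56 mm across, 16 high, with a steel end tab, on the mat. Origin at the centre of its underside
- thread_cone: Bystander: upright thread cone, 60 mm across at the foot, 115 high, behind the machine. Origin at the centre of its underside
- pincushion: Bystander: round grey pincushion 72 mm across, 58 high with its pins, behind the machine. Origin at the centre of its underside
- bobbin_box: Bystander: open bobbin box with dividers, 110 x 80 x 28 mm, behind the machine. Origin at the centre of its underside
There are look-alikes about, which are no part of the job. Leave any pink look-alike of the bag_base alone.

How it is judged (in metres and radians):
On the way, in this order (a step that is already met when the one before it is completed fails the run):
1. the lever is right up and the presser foot is raised (value of joint lever above 0.78 rad), for 0.2 s.
2. with the foot still raised, the cork lies flat on the bed under it, straight and centred, its rear end 10 to 40 mm past the needle (value of joint lever above 0.7 rad and x of bag_base in the frame of needle_point between -0.007 and 0.007 m and y of bag_base in the frame of needle_point between -0.07 and -0.04 m and z of bag_base in the frame of needle_point below 0.003 m and angle between the x axis of bag_base and the y axis of machine, either way round below 0.14 rad), for 0.2 s.
At the end, for the whole second after the job is handed in: Lever below 0.15 rad; the foot presses the cork (over 1.5 N); the cork lies still and flat on the bed, its middle line within 7 mm of the needle, within 8 degrees of straight front to back, its rear end 10 to 40 mm past the needle; bystanders within 30 mm of their start (value of joint lever below 0.15 rad and contact force between presser_foot and bag_base above 1.5 N and x of bag_base in the frame of needle_point between -0.007 and 0.007 m and y of bag_base in the frame of needle_point between -0.07 and -0.04 m and z of bag_base in the frame of needle_point between -0.003 and 0.003 m and angle between the x axis of bag_base and the y axis of machine, either way round below 0.14 rad and angle between bag_base's own z axis and vertical below 0.05 rad and linear speed of bag_base below 0.01 m/s); the robot touches nothing.
It fails at once if a bystander is shifted by more than 30 mm (distance of any of cork_coaster, quilting_ruler, rotary_cutter, tape_measure, thread_cone, pincushion, bobbin_box from where it was at the start of the episode above 0.03 m).
It also fails if it takes over 72 s, if anything falls off the work surface, if the arm or the gripper's body presses on something with over 40 N, if the wrist force passes 120 N, or if a joint passes its speed limit or range.

## Working session

There is one attempt and no reset: what is moved stays moved. The work goes in short steps, Python scripts to look and compute and a tool call to move; the robot and the scene stay as the last step left them, time stands still between calls to the robot, and variables do not carry over. Pictures are saved under pics/ and viewed, at most 10 in all, crops included, and the job is handed in when it is done.

Besides the shell and the picture viewer there is one more tool, called after "Request:" by a JSON object that holds its "op" and its "data". drive_tool: Moves the arm, as the interface text tells. Its arguments: {"type":"object","properties":{"deltas":{"type":"array"},"claw":{"type":"number"}},"required":["deltas"]}

```bash
mkdir -p pics; cat > h.py <<'E'
import numpy as np, cv2
from scipy.spatial.transform import Rotation as R
from bench import arm, get_image
def save(name,f):
    s=arm.read_state(); d=get_image(name); cv2.imwrite(f,d["img"][:,:,::-1]); 
    import pickle
    pickle.dump((s,d),open(f+".pkl","wb")); return s,d
def load(f):
    import pickle; return pickle.load(open(f+".pkl","rb"))
def cam(s,d):
    K=np.array([[d["fx"],0,d["cx"]],[0,d["fy"],d["cy"]],[0,0,1]]);D=np.array(d["D"],float)
    if "mount" in d:
        M=np.array(d["mount"]); T=np.eye(4);T[:3,:3]=R.from_quat(s["ee_rot"]).as_matrix();T[:3,3]=s["position"];T=T@M
        return K,D,T[:3,:3],T[:3,3]
    o=np.array(d["orientation"]); Rm=o if o.shape==(3,3) else R.from_quat(o).as_matrix()
    return K,D,Rm,np.array(d["eye"])
def ray(c,px):
    K,D,Rm,e=c; u=cv2.undistortPoints(np.array([[px]],float),K,D)[0,0]; v=Rm@[u[0],u[1],1]; return e,v/np.linalg.norm(v)
def onz(c,px,z):
    e,v=ray(c,px); return e+v*(z-e[2])/v[2]
def tri(obs):
    A=np.zeros((3,3));b=np.zeros(3)
    for c,px in obs:
        e,v=ray(c,px);P=np.eye(3)-np.outer(v,v);A+=P;b+=P@e
    p=np.linalg.solve(A,b); return p,[np.linalg.norm(np.cross(p-ray(c,q)[0],ray(c,q)[1])) for c,q in obs]
def proj(c,P):
    K,D,Rm,e=c; return cv2.projectPoints(np.array(P,float).reshape(-1,3),cv2.Rodrigues(Rm.T)[0],-Rm.T@e,K,D)[0].reshape(-1,2)
E
python3 - <<'E'
from h import *
for n in("scene","top","wrist"):
    s,d=save(n,f"pics/{n}0.png"); print(n,cam(s,d)[2:],d["fx"],d["D"])
print(s)
print(d["mount"])
E
```

```text
scene (array([[ 0.31495189,  0.64498855, -0.69627228],
       [ 0.9491056 , -0.21251306,  0.23245807],
       [ 0.00196584, -0.73404903, -0.67909363]]), array([1443.44406886, -339.2206255 , 1108.00844981])) 523.5239421132409 [-0.02624967  0.          0.          0.          0.        ]
top (array([[ 0.02879856, -0.9972429 ,  0.06839043],
       [-0.99954361, -0.0281055 ,  0.01107482],
       [-0.00912214, -0.06867816, -0.99759716]]), array([ 383.33805222,  -28.8813245 , 1565.25413183])) 607.9437832282815 [-0.10067156  0.          0.          0.          0.        ]
wrist (array([[-0.38214639,  0.89168474,  0.24261586],
       [ 0.92410122,  0.36844496,  0.10141626],
       [ 0.00104074,  0.26295747, -0.96480686]]), array([ 177.45683007, -602.83381863,  372.59825744])) 419.052564370583 [-0.07258644  0.          0.          0.          0.        ]
{'clock': 0.1, 'joints': array([-9.19394500e-01,  3.85455408e-01,  6.75251050e-03, -4.64810336e-04,
       -1.19402305e+00, -2.58575781e-01]), 'joint_vel': array([-0.00025704, -0.00138222,  0.00349806,  0.00199091, -0.00092184,
       -0.00018891]), 'joint_efforts': array([ 7.81316703e-04, -3.93321705e+01,  1.88930547e+01,  4.19788152e+00,
       -2.58915330e-03,  5.46803349e-06]), 'position': array([ 239.05017257, -576.89471708,  230.33729881]), 'ee_rot': array([-1.95068420e-01,  9.80789138e-01,  9.61588758e-04, -2.29944660e-04]), 'contact_force': array([-0.16663629,  0.0615183 ,  0.63176827]), 'wrist_torque': array([0.00071005, 0.02266584, 0.00392025]), 'grasp_force': 0.0, 'gripper_width': 85.30212818075312}
[[-5.36528272e-04 -9.64787139e-01 -2.63031344e-01  6.68420732e+01]
 [ 9.99999419e-01 -2.71658371e-04 -1.04335648e-03 -1.15730017e-01]
 [ 9.35162247e-04 -2.63031751e-01  9.64786724e-01 -1.42256392e+02]
 [ 0.00000000e+00  0.00000000e+00  0.00000000e+00  1.00000000e+00]]
```

View pics/scene0.png

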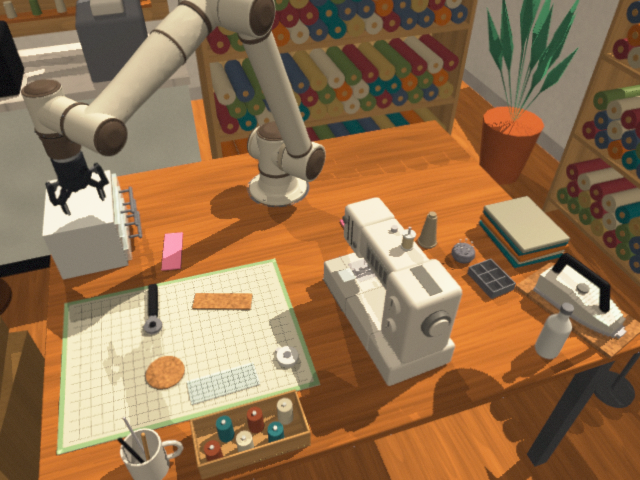

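View pics/top0.png

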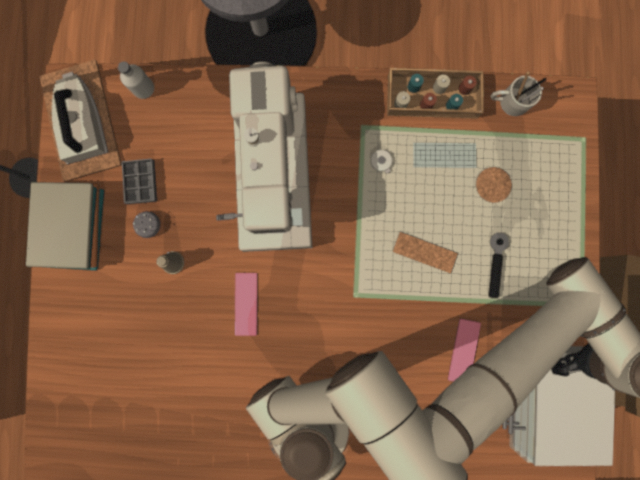

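The scene view shows the cork rectangle at (223,301), with the machine's head facing the robot. In the top view the cork is at (425,252) and the lever at (228,216).
Look-alikes for the cork: pink rectangles at top (246,304) and (464,348), and the round cork coaster at top (494,184). The rectangular cork at (425,252) fits the description, so I'll check it in a crop.

```bash
python3 - <<'E'
from h import *
t=cv2.imread("pics/top0.png");s=cv2.imread("pics/scene0.png")
a=cv2.resize(t[180:280,205:325],(480,400),interpolation=cv2.INTER_CUBIC)
b=cv2.resize(s[195:275,315:395],(320,320),interpolation=cv2.INTER_CUBIC)
c=cv2.resize(t[222:282,385:465],(320,240),interpolation=cv2.INTER_CUBIC)
o=np.zeros((600,800,3),np.uint8);o[:400,:480]=a;o[:320,480:]=b;o[340:580,480:]=c
cv2.imwrite("pics/c1.png",o)
res={}
for n,img,box in(("top",t,(222,282,385,465)),("scene",s,(285,318,185,260))):
    y0,y1,x0,x1=box;h=cv2.cvtColor(img[y0:y1,x0:x1],cv2.COLOR_BGR2HSV)
    m=((h[...,1]>110)).astype(np.uint8); m=cv2.morphologyEx(m,cv2.MORPH_OPEN,np.ones((3,3)))
    k=max(cv2.findContours(m,0,1)[0],key=cv2.contourArea)
    c=cam(*load(f"pics/{n}0.png"))
    M=cv2.moments(k);ct=(M['m10']/M['m00']+x0,M['m01']/M['m00']+y0)
    P=np.array([onz(c,(q[0][0]+x0,q[0][1]+y0),9)[:2] for q in k],np.float32)
    print(n,ct,onz(c,ct,9),cv2.minAreaRect(P)); res[n]=(c,ct)
print(tri(list(res.values())))
E
```

```text
top (424.8751258811682, 252.0563947633434) [ 460.87445314 -283.97606413    9.        ] ((461.0270690917969, -284.3954162597656), (156.60589599609375, 52.494266510009766), 71.01922607421875)
scene (222.35456847847263, 300.6181570231833) [ 463.19609337 -284.52902587    9.        ] ((463.87542724609375, -285.48931884765625), (159.0364990234375, 57.853179931640625), 71.79606628417969)
(array([ 460.99497916, -284.3938774 ,    6.52725344]), [np.float64(0.01263340772351681), np.float64(0.012633407723429772)])
```

View pics/c1.png

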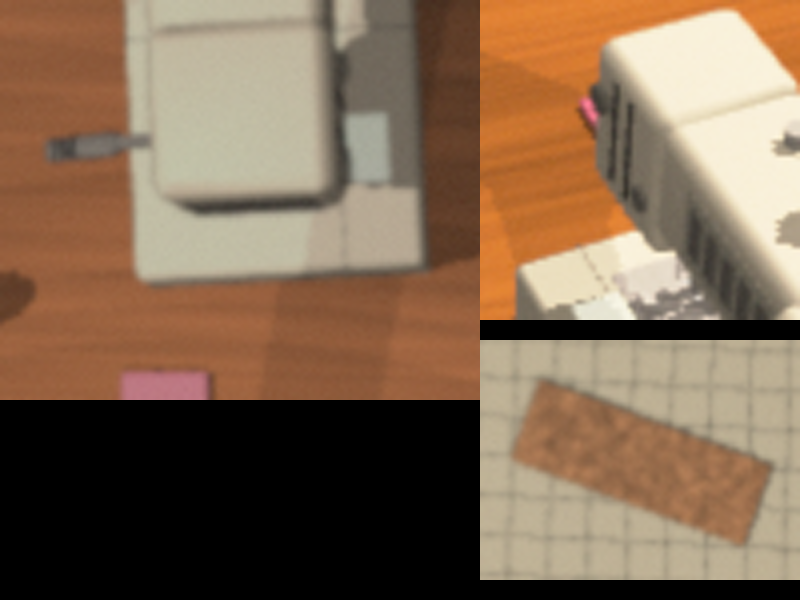

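The crops confirm a plain cork rectangle with long axis about 71° from world x. The bed's head-end corners are at top px (239,250) and (311,247), and the lever tip is at (216,217). Next I'll estimate the machine pose.

```bash
python3 - <<'E'
from h import *
from scipy.optimize import least_squares
c=cam(*load("pics/top0.png"))
f=lambda x,y:(205+x/4.,180+y/4.)
for n,p,z in(("rearcorner",f(135,281),75),("frontcorner",f(417,270),75),("frontcornerbase",f(427,270),0),("levertip",f(46,150),150),("leverroot",f(148,141),175)):
    print(n,onz(c,p,z).round(1))
# head top outline check + pose fit
obs=[((-75,90,75),f(135,281)),((-75,-90,75),f(417,270)),((0,126,150),f(46,150)),((0,50,186),f(150,141))]
X=np.array([o[0] for o in obs],float);U=np.array([o[1] for o in obs])
def T(p,X): 
    cs,sn=np.cos(p[2]),np.sin(p[2]); return np.c_[p[0]+cs*X[:,0]-sn*X[:,1],p[1]+sn*X[:,0]+cs*X[:,1],X[:,2]]
r=least_squares(lambda p:(proj(c,T(p,X))-U).ravel(),[430,130,0])
print(r.x,r.fun.round(1))
s=arm.read_state();print(R.from_quat(s["ee_rot"]).as_matrix().round(3))
E
```

```text
rearcorner [449.1 184.4  75. ]
frontcorner [460.8  11.1  75. ]
frontcornerbase [464.9   6.7   0. ]
levertip [521.2 229.2 150. ]
leverroot [525.6 165.7 175. ]
[5.29833248e+02 1.06332513e+02 8.11154834e-02] [-2.2  0.5  0.3 -0.6 -1.2  0.6  3.  -0.5]
[[-0.924 -0.383 -0.001]
 [-0.383  0.924  0.001]
 [ 0.     0.002 -1.   ]]
```

```bash
cat >> h.py <<'E'
def pose(yaw,tilt=0):
    "tool x at world yaw, z down; tilt (rad) about tool y leans the body to -toolx side"
    x=np.array([np.cos(yaw),np.sin(yaw),0]);z=np.array([0,0,-1.]);M=np.c_[x,np.cross(z,x),z]
    return M@R.from_rotvec([0,tilt,0]).as_matrix()
def plan(wps,p=None,M=None):
    "wps: list of (pos,Rot,n) -> rounded rows"
    s=arm.read_state(); p=np.array(s["position"]) if p is None else p; M=R.from_quat(s["ee_rot"]).as_matrix() if M is None else M
    for P,Q,n in wps:
        w=R.from_matrix(M.T@Q).as_rotvec()/n; d=(np.array(P)-p)/n; rows=[]
        for i in range(n):
            rows.append([(np.round(M.T@d/10,2)+0).tolist(),(np.round(np.degrees(w),1)+0).tolist()])
            M=M@R.from_rotvec(w).as_matrix()
        p=np.array(P,float); print(str(rows).replace(" ",""))
E
python3 - <<'E'
from h import *
plan([((300,-480,420),pose(-2.4),6),((520,-40,420),pose(-1.50),12)])
E
```

```text
[[[-1.56,1.11,-3.16],[0.0,0.0,-3.3]],[[-1.62,1.02,-3.16],[0.0,0.0,-3.3]],[[-1.67,0.92,-3.16],[0.0,0.0,-3.3]],[[-1.73,0.82,-3.16],[0.0,0.0,-3.3]],[[-1.77,0.72,-3.16],[0.0,0.0,-3.3]],[[-1.81,0.61,-3.16],[0.0,0.0,-3.3]]]
[[[-3.83,1.47,0.0],[0.0,0.0,-4.3]],[[-3.93,1.17,0.0],[0.0,0.0,-4.3]],[[-4.0,0.88,0.0],[0.0,0.0,-4.3]],[[-4.06,0.57,0.0],[0.0,0.0,-4.3]],[[-4.09,0.27,0.0],[0.0,0.0,-4.3]],[[-4.1,-0.04,0.0],[0.0,0.0,-4.3]],[[-4.08,-0.35,0.0],[0.0,0.0,-4.3]],[[-4.05,-0.65,0.0],[0.0,0.0,-4.3]],[[-3.99,-0.95,0.0],[0.0,0.0,-4.3]],[[-3.9,-1.25,0.0],[0.0,0.0,-4.3]],[[-3.8,-1.54,0.0],[0.0,0.0,-4.3]],[[-3.67,-1.82,0.0],[0.0,0.0,-4.3]]]
```

Request:
{"op": "drive_tool", "data": {"deltas": [[[-1.6,1.1,-3.2],[0,0,-3.3]],[[-1.6,1.0,-3.2],[0,0,-3.3]],[[-1.7,0.9,-3.2],[0,0,-3.3]],[[-1.7,0.8,-3.2],[0,0,-3.3]],[[-1.8,0.7,-3.2],[0,0,-3.3]],[[-1.8,0.6,-3.2],[0,0,-3.3]]]}}

```text
clock: 0.75
position: [301.3, -480.0, 424.3]
ee_rot: [-0.362, 0.932, 0.0, -0.0]
contact_force: [1.0, -0.6, -0.3]
gripper_width: 85.7
grasp_force: 0.0
```

Request:
{"op": "drive_tool", "data": {"deltas": [[[-3.8,1.5,0],[0,0,-4.3]],[[-3.9,1.2,0],[0,0,-4.3]],[[-4,0.9,0],[0,0,-4.3]],[[-4.1,0.6,0],[0,0,-4.3]],[[-4.1,0.3,0],[0,0,-4.3]],[[-4.1,0,0],[0,0,-4.3]],[[-4.1,-0.3,0],[0,0,-4.3]],[[-4,-0.6,0],[0,0,-4.3]],[[-4,-1,0],[0,0,-4.3]],[[-3.9,-1.2,0],[0,0,-4.3]],[[-3.8,-1.5,0],[0,0,-4.3]],[[-3.7,-1.8,0],[0,0,-4.3]]]}}

```text
clock: 1.95
position: [519.6, -38.5, 423.2]
ee_rot: [0.732, -0.681, -0.0, 0.0]
contact_force: [1.2, -0.5, 0.6]
gripper_width: 85.2
grasp_force: 0.0
```

```bash
python3 - <<'E'
from h import *
s,d=save("wrist","pics/w1.png");print(s["position"],s["clock"],R.from_quat(s["ee_rot"]).as_matrix().round(3),s["joints"])
p=[475-0,250,440]
plan([((525,120,440),pose(-1.5),4),((530,270,420),pose(-1.5,.3),4)])
E
```

```text
[519.58279679 -38.52603375 423.20540198] 1.95 [[ 0.071 -0.997 -0.   ]
 [-0.997 -0.071  0.   ]
 [-0.     0.    -1.   ]] [ 2.37627280e-01  1.31681262e-01  1.32444351e-01 -1.61959061e-04
 -1.57175642e+00 -1.66114998e-01]
[[[-3.84,-0.37,-0.45],[0.0,0.0,0.1]],[[-3.85,-0.37,-0.45],[0.0,0.0,0.1]],[[-3.85,-0.36,-0.45],[0.0,0.0,0.1]],[[-3.85,-0.35,-0.46],[0.0,0.0,0.1]]]
[[[-3.73,-0.39,0.5],[0.0,4.3,0.0]],[[-3.76,-0.39,0.22],[0.0,4.3,0.0]],[[-3.76,-0.39,-0.06],[0.0,4.3,0.0]],[[-3.75,-0.39,-0.35],[0.0,4.3,0.0]]]
```

View pics/w1.png

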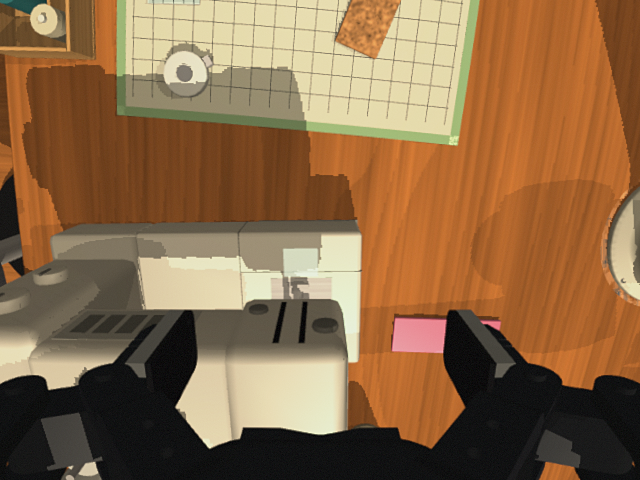

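The wrist view shows the bed's front edge at about row 233, its head-front corner at (358,234) and its head-rear corner at (357,361). I'll move behind the head for a second view.

Request:
{"op": "drive_tool", "data": {"deltas": [[[-3.8,-0.4,-0.5],[0,0,0]],[[-3.8,-0.4,-0.5],[0,0,0]],[[-3.8,-0.4,-0.5],[0,0,0]],[[-3.8,-0.4,-0.5],[0,0,0]],[[-3.7,-0.4,0.5],[0,4.3,0]],[[-3.8,-0.4,0.2],[0,4.3,0]],[[-3.8,-0.4,0],[0,4.3,0]],[[-3.8,-0.4,-0.4],[0,4.3,0]],[[0,0,0],[0,0,0]]], "claw": 5}}

```text
clock: 2.9
position: [530.0, 268.9, 417.5]
ee_rot: [0.725, -0.672, 0.109, 0.106]
contact_force: [1.2, 0.6, -0.8]
gripper_width: 49.7
grasp_force: 0.0
```

```bash
python3 - <<'E'
from h import *
s,d=save("wrist","pics/w2.png");print(s["position"],s["clock"])
a=cv2.imread("pics/w1.png")[210:370,40:370];b=cv2.imread("pics/w2.png")
o=np.zeros((600,800,3),np.uint8)
o[:320,:660]=cv2.resize(a,(660,320),interpolation=cv2.INTER_CUBIC)
o[320:600,:374]=cv2.resize(b,(373+1,280))
cv2.imwrite("pics/c2.png",o)
E
```

```text
[530.04660225 268.94637219 417.5027503 ] 2.9
```

View pics/c2.png

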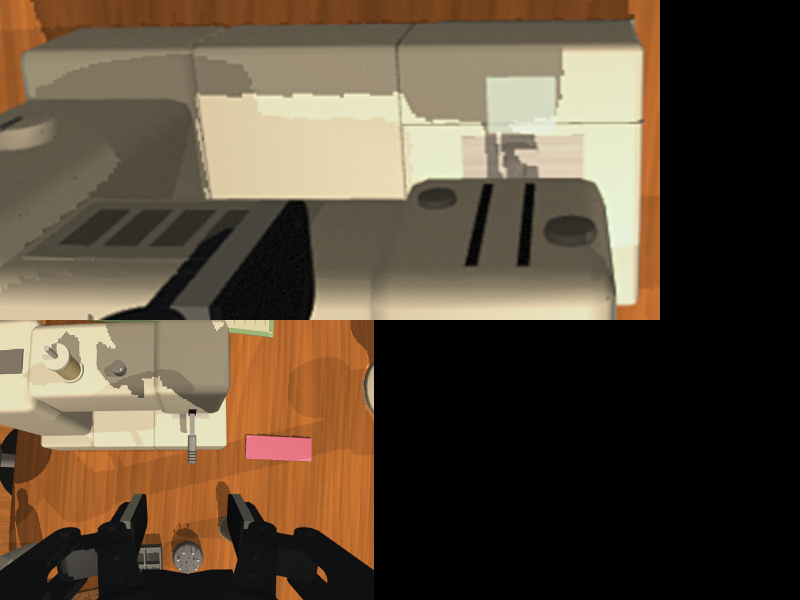

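```bash
python3 - <<'E'
from h import *
b=cv2.imread("pics/w2.png")
cv2.imwrite("pics/c3.png",cv2.resize(b[125:265,240:400],(800,700),interpolation=cv2.INTER_CUBIC)[:600])
for f,pts in(("pics/top0.png",[((170,262),60),((145,225),30),((140,182),20)]),("pics/w2.png",[((388,219),75)])):
    for p,z in pts: print(onz(cam(*load(f)),p,z).round(0))
E
```

```text
[415. 358.  60.]
[509. 435.  30.]
[621. 457.  20.]
[452. 189.  75.]
```

View pics/c3.png

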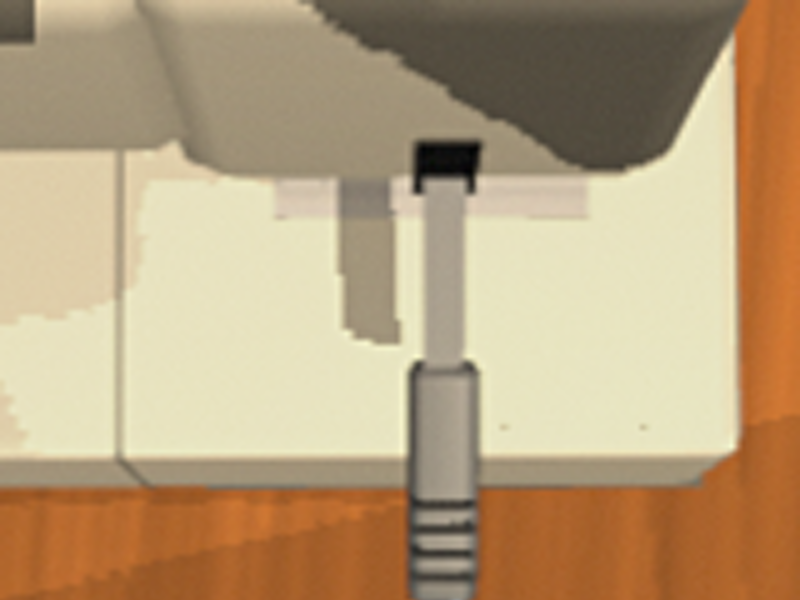

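```bash
python3 - <<'E'
from h import *
from scipy.optimize import least_squares
c1=cam(*load("pics/w1.png"));c2=cam(*load("pics/w2.png"))
O=[(c2,(388,216.4),-75,90,75),(c2,(240,216.4),None,90,75),(c2,(387,135),-75,None,75),(c1,(360.5,233),-75,-90,75),(c1,(358.5,362),-75,90,75),(c1,(240,233),None,-90,75),(c1,(138,234.5),None,-90,75),
 (c2,(328.8,177),0,None,183),(c2,(328.8,197.4),0,81.3,174),(c2,(328.8,233),0,None,157)]
L=[(onz(c,p,z)[:2],x,y) for c,p,x,y,z in O]
def res(q):
    r=[]
    for P,x,y in L:
        d=P-q[:2];cs,sn=np.cos(q[2]),np.sin(q[2]);m=(cs*d[0]+sn*d[1],-sn*d[0]+cs*d[1])
        if x is not None:r.append(m[0]-x)
        if y is not None:r.append(m[1]-y)
    return np.array(r)
r=least_squares(res,[528,104,.07],loss="soft_l1",f_scale=1.5);print(r.x.round(3),res(r.x).round(1))
np.save("mach.npy",r.x)
print(tri([(c1,(358.5,362)),(c2,(388,216.4))]))
E
```

```text
[5.33485e+02 1.01967e+02 8.40000e-02] [ 0.6  0.4 -1.1 -0.2  1.   1.6  1.1 -3.5 -0.2 -0.1 -0.7 -0.8  1.4 -0.9]
(array([451.40124109, 185.19976198,  69.62767583]), [np.float64(0.4722746563990348), np.float64(0.47227465639910315)])
```

```bash
cat >> h.py <<'E'
def m2w(x,y,z):
    q=np.load("mach.npy");c,s=np.cos(q[2]),np.sin(q[2]);return np.array([q[0]+c*x-s*y,q[1]+s*x+c*y,z])
YM=-np.pi/2+.084
def lev(th,tilt,back=0,s=88):
    M=pose(YM,tilt); return m2w(0,30+s*np.cos(th),195+s*np.sin(th))+M[:,2]*(19-back),M
E
python3 - <<'E'
from h import *
plan([(*lev(-.45,.45,60),6),(*lev(-.45,.45),4)])
wp=[(*lev(-.45+.93*k/8,.45-.35*k/8),1) for k in range(1,9)]
p,M=lev(-.45,.45)
plan(wp,p,M)
E
```

```text
[[[-0.53,0.15,3.78],[0.1,1.4,-0.1]],[[-0.62,0.15,3.76],[0.1,1.4,-0.1]],[[-0.72,0.16,3.75],[0.1,1.4,-0.1]],[[-0.81,0.16,3.73],[0.1,1.4,-0.1]],[[-0.9,0.17,3.71],[0.1,1.4,-0.1]],[[-0.99,0.17,3.68],[0.1,1.4,-0.1]]]
[[[0.0,0.0,1.5],[0.0,0.0,0.0]],[[0.0,0.0,1.5],[0.0,0.0,0.0]],[[0.0,0.0,1.5],[0.0,0.0,0.0]],[[0.0,0.0,1.5],[0.0,0.0,0.0]]]
[[[-0.02,0.0,-1.02],[0.0,-2.5,0.0]]]
[[[0.05,0.0,-1.02],[0.0,-2.5,0.0]]]
[[[0.12,0.0,-1.0],[0.0,-2.5,0.0]]]
[[[0.2,0.0,-0.99],[0.0,-2.5,0.0]]]
[[[0.27,0.0,-0.96],[0.0,-2.5,0.0]]]
[[[0.33,0.0,-0.94],[0.0,-2.5,0.0]]]
[[[0.4,0.0,-0.9],[0.0,-2.5,0.0]]]
[[[0.46,0.0,-0.87],[0.0,-2.5,0.0]]]
```

Request:
{"op": "drive_tool", "data": {"deltas": [[[-0.5,0.15,3.8],[0.1,1.4,-0.1]],[[-0.6,0.15,3.8],[0.1,1.4,-0.1]],[[-0.7,0.15,3.8],[0.1,1.4,-0.1]],[[-0.8,0.15,3.7],[0.1,1.4,-0.1]],[[-0.9,0.2,3.7],[0.1,1.4,-0.1]],[[-1.0,0.2,3.6],[0.1,1.4,-0.1]],[[0,0,0],[0,0,0]]]}}

```text
clock: 3.65
position: [521.4, 222.2, 193.3]
ee_rot: [0.716, -0.661, 0.164, 0.154]
contact_force: [-0.1, -0.4, 0.2]
gripper_width: 49.8
grasp_force: 0.0
```

```bash
python3 - <<'E'
from h import *
s,d=save("wrist","pics/w3.png"); print(s["position"],lev(-.45,.45,60)[0],R.from_matrix(R.from_quat(s["ee_rot"]).as_matrix().T@lev(0,.45)[1]).as_rotvec(True))
plan([(*lev(-.45,.45),4)])
c=cam(s,d);print(proj(c,[m2w(0,111,156),m2w(0,126.5,148.5)]))
E
```

```text
[521.4379723  222.2436166  193.26330491] [522.87739341 228.59657139 193.64136419] [ 0.28923622 -0.17627802 -0.1767731 ]
[[[-0.14,0.01,1.52],[0.0,0.0,-0.1]],[[-0.14,0.01,1.52],[0.0,0.0,-0.1]],[[-0.14,0.01,1.52],[0.0,0.0,-0.1]],[[-0.14,0.01,1.52],[0.0,0.0,-0.1]]]
[[314.73220645 298.84603634]
 [314.97894961 332.71569402]]
```

View pics/w3.png

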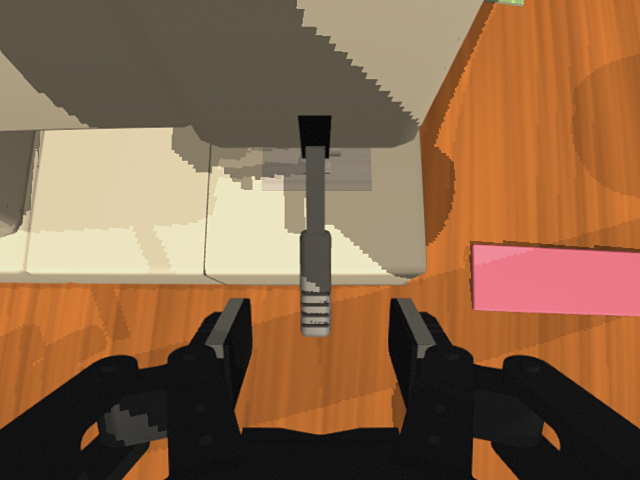

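The lever tip is at (315,334), matching the predicted (315,333), and the fingers straddle it. I'll go in and grip.

Request:
{"op": "drive_tool", "data": {"deltas": [[[-0.15,0,1.5],[0,0,0]],[[-0.15,0,1.5],[0,0,0]],[[-0.15,0,1.5],[0,0,0]],[[-0.1,0,1.5],[0,0,0]],[[0,0,0],[0,0,0]]]}}

```text
clock: 4.2
position: [526.8, 204.6, 142.5]
ee_rot: [0.716, -0.662, 0.165, 0.147]
contact_force: [0.7, -0.1, 1.0]
gripper_width: 50.0
grasp_force: 0.0
```

Request:
{"op": "drive_tool", "data": {"deltas": [[[0,0,0],[0,0,0]],[[0,0,0],[0,0,0]],[[0,0,0],[0,0,0]],[[0,0,0],[0,0,0]],[[0,0,0],[0,0,0]]], "claw": 0.5}}

```text
clock: 4.7
position: [525.3, 205.3, 141.9]
ee_rot: [0.717, -0.661, 0.165, 0.148]
contact_force: [-4.9, 1.5, 1.9]
gripper_width: 12.7
grasp_force: 59.0
```

Request:
{"op": "drive_tool", "data": {"deltas": [[[0,0,-1.0],[0,-2.5,0]],[[0.05,0,-1.0],[0,-2.5,0]],[[0.1,0,-1.0],[0,-2.5,0]],[[0.2,0,-1.0],[0,-2.5,0]],[[0.25,0,-0.95],[0,-2.5,0]],[[0.35,0,-0.95],[0,-2.5,0]],[[0.4,0,-0.9],[0,-2.5,0]],[[0,0,0],[0,0,0]]]}}

```text
clock: 5.5
position: [524.4, 211.8, 209.1]
ee_rot: [0.732, -0.677, 0.053, 0.046]
contact_force: [-0.5, -2.5, -3.8]
gripper_width: 12.6
grasp_force: 59.2
```

```bash
python3 - <<'E'
from h import *
s=arm.read_state();M=R.from_quat(s["ee_rot"]).as_matrix();g=s["position"]-19*M[:,2]
d=g-m2w(0,30,195);y=np.hypot(d[0],d[1]);print(y,d[2],np.arctan2(d[2],y),s["contact_force"],s["gripper_width"])
E
```

```text
82.8340953303134 32.871488219582716 0.3777751631922747 [-0.51552156 -2.47586493 -3.83639228] 12.579866223482204
```

Request:
{"op": "drive_tool", "data": {"deltas": [[[0.3,0,-0.4],[0,-1,0]],[[0.2,0,-0.3],[0,-1,0]],[[0,0,0],[0,0,0]],[[0,0,0],[0,0,0]]]}}

```text
clock: 5.9
position: [524.7, 208.7, 216.2]
ee_rot: [0.734, -0.677, 0.041, 0.035]
contact_force: [-1.5, -1.6, -6.3]
gripper_width: 12.8
grasp_force: 58.8
```

```bash
python3 - <<'E'
from h import *
s=arm.read_state();M=R.from_quat(s["ee_rot"]).as_matrix();g=s["position"]-19*M[:,2]
d=g-m2w(0,30,195);y=np.hypot(d[0],d[1]);print(y,d[2],np.arctan2(d[2],y),s["contact_force"],s["gripper_width"])
print(s["position"],M.round(3))
E
```

```text
79.15620488498944 40.05731020525815 0.46847903220549403 [-1.52349435 -1.6280557  -6.25525519] 12.813899443242061
[524.70346664 208.72197325 216.167405  ] [[ 0.08  -0.997  0.013]
 [-0.991 -0.081 -0.107]
 [ 0.107 -0.004 -0.994]]
```

Request:
{"op": "drive_tool", "data": {"deltas": [[[0,0,0],[0,0,0]],[[0,0,0],[0,0,0]],[[0,0,0],[0,0,0]],[[0,0,-1.5],[0,0,0]],[[0,0,-3],[0,0,0]],[[0,0,-4],[0,0,0]],[[0,0,-4],[0,0,0]],[[0,0,-4],[0,0,0]],[[0,0,-3.5],[0,0,0]]], "claw": 5}}

```text
clock: 6.8
position: [522.5, 230.4, 418.6]
ee_rot: [0.734, -0.677, 0.042, 0.032]
contact_force: [0.4, 0.4, 0.7]
gripper_width: 49.7
grasp_force: 0.0
```

```bash
python3 - <<'E'
from h import *
s,d=save("wrist","pics/w4.png");print(s["position"],s["clock"])
c=cam(s,d);print(proj(c,[m2w(0,30+107*np.cos(t),195+107*np.sin(t)) for t in(.45,.35,.0)]).round(0))
b=d["img"][:,:,::-1];cv2.imwrite("pics/c4.png",b[:, 160:480])
plan([((515,0,425),pose(-1.6),6),((446,-329,200),pose(-1.897),12)])
E
```

```text
[522.53546106 230.38150282 418.63908896] 6.8
[[322. 242.]
 [322. 245.]
 [322. 246.]]
[[[3.81,0.47,0.38],[-0.2,-1.0,1.1]],[[3.82,0.4,0.31],[-0.2,-1.0,1.1]],[[3.83,0.33,0.25],[-0.2,-1.0,1.1]],[[3.84,0.26,0.19],[-0.2,-1.0,1.1]],[[3.85,0.19,0.13],[-0.2,-1.0,1.1]],[[3.85,0.11,0.06],[-0.2,-1.0,1.1]]]
[[[2.76,0.49,1.88],[0.0,0.0,1.4]],[[2.77,0.43,1.88],[0.0,0.0,1.4]],[[2.78,0.36,1.88],[0.0,0.0,1.4]],[[2.79,0.29,1.88],[0.0,0.0,1.4]],[[2.79,0.22,1.88],[0.0,0.0,1.4]],[[2.8,0.15,1.88],[0.0,0.0,1.4]],[[2.8,0.08,1.88],[0.0,0.0,1.4]],[[2.8,0.01,1.88],[0.0,0.0,1.4]],[[2.8,-0.06,1.88],[0.0,0.0,1.4]],[[2.8,-0.13,1.88],[0.0,0.0,1.4]],[[2.79,-0.2,1.88],[0.0,0.0,1.4]],[[2.79,-0.26,1.88],[0.0,0.0,1.4]]]
```

View pics/c4.png

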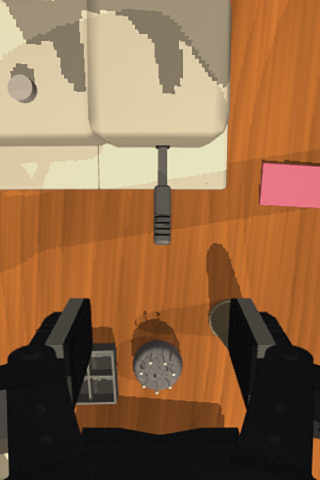

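The lever tip is at full-image (322,243), which fits lever up (the grip had reached the stop). Next I'll go to the cork with the gripper open.

Request:
{"op": "drive_tool", "data": {"deltas": [[[3.8,0.5,0.4],[-0.2,-1,1.1]],[[3.8,0.4,0.3],[-0.2,-1,1.1]],[[3.8,0.3,0.2],[-0.2,-1,1.1]],[[3.8,0.3,0.2],[-0.2,-1,1.1]],[[3.85,0.2,0.1],[-0.2,-1,1.1]],[[3.85,0.1,0],[-0.2,-1,1.1]]], "claw": 8.5}}

```text
clock: 7.45
position: [511.7, -1.3, 418.4]
ee_rot: [-0.695, 0.719, 0.002, -0.003]
contact_force: [-0.1, 0.4, 0.1]
gripper_width: 85.2
grasp_force: 0.0
```

Request:
{"op": "drive_tool", "data": {"deltas": [[[2.8,0.5,1.9],[0,0,1.4]],[[2.8,0.4,1.9],[0,0,1.4]],[[2.8,0.4,1.9],[0,0,1.4]],[[2.8,0.3,1.9],[0,0,1.4]],[[2.8,0.2,1.9],[0,0,1.4]],[[2.8,0.1,1.9],[0,0,1.4]],[[2.8,0.1,1.9],[0,0,1.4]],[[2.8,0,1.9],[0,0,1.4]],[[2.8,-0.1,1.9],[0,0,1.4]],[[2.8,-0.1,1.9],[0,0,1.4]],[[2.8,-0.2,1.9],[0,0,1.4]],[[2.8,-0.2,1.8],[0,0,1.4]]]}}

```text
clock: 8.65
position: [439.8, -331.5, 191.5]
ee_rot: [-0.582, 0.813, 0.001, -0.004]
contact_force: [-0.0, 0.2, 0.3]
gripper_width: 84.9
grasp_force: 0.0
```

```bash
cat > cork.py <<'E'
from h import *
def cork(f):
    s,d=load(f);c=cam(s,d);h=cv2.cvtColor(d["img"],cv2.COLOR_RGB2HSV)
    m=((h[...,1]>100)&(h[...,0]<25)).astype(np.uint8);m=cv2.morphologyEx(m,cv2.MORPH_OPEN,np.ones((5,5)))
    return c,m
E
python3 - <<'E'
from cork import *
s,d=save("wrist","pics/w5.png");print(s["position"],s["clock"])
c,m=cork("pics/w5.png")
e=proj(c,[(461,-284.5,9)])[0];print(e)
for k in cv2.findContours(m,0,1)[0]:
    if cv2.contourArea(k)<2000: continue
    P=np.array([onz(c,q[0],9)[:2] for q in k],np.float32);print(cv2.boundingRect(k),cv2.contourArea(k),cv2.minAreaRect(P))
E
```

```text
[ 439.75424067 -331.50826549  191.49247329] 8.65
[312.56351666 282.60436833]
(275, 184, 72, 184) 12150.0 ((461.9503173828125, -286.0408630371094), (159.18704223632812, 55.656341552734375), 71.1702651977539)
(0, 89, 80, 120) 7824.5 ((629.4893798828125, -454.83880615234375), (92.96174621582031, 66.43429565429688), 61.49931335449219)
(395, 0, 245, 390) 59627.5 ((270.21392822265625, -278.00750732421875), (354.5864562988281, 183.9288787841797), 81.94856262207031)
```

View pics/w5.png

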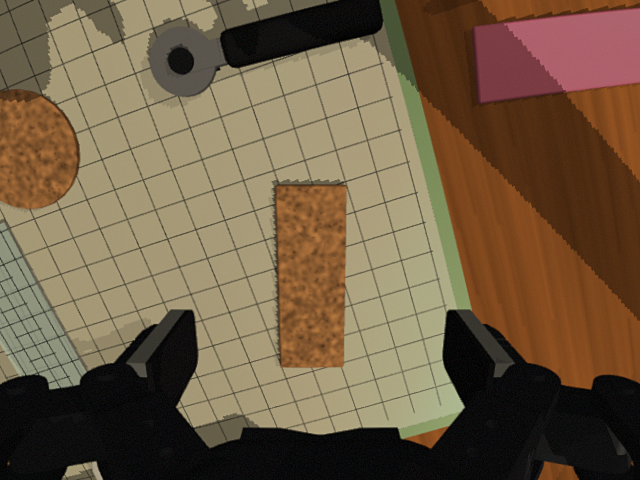

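The cork is 159 x 56 mm, centred at (462,-286), and fills about (275–347, 184–367) in this picture. I'll pre-close to 66 mm and come down to the mat by feel.

```bash
python3 - <<'E'
from h import *
plan([((446.9,-330.5,12),pose(-1.899),8)])
E
```

```text
[[[-0.08,-0.13,2.2],[0.1,0.0,0.0]],[[-0.08,-0.12,2.2],[0.1,0.0,0.0]],[[-0.08,-0.12,2.2],[0.1,0.0,0.0]],[[-0.08,-0.12,2.2],[0.1,0.0,0.0]],[[-0.08,-0.11,2.2],[0.1,0.0,0.0]],[[-0.07,-0.11,2.2],[0.1,0.0,0.0]],[[-0.07,-0.11,2.2],[0.1,0.0,0.0]],[[-0.07,-0.1,2.2],[0.1,0.0,0.0]]]
```

Request:
{"op": "drive_tool", "data": {"deltas": [[[-0.1,-0.1,2.2],[0.1,0,0]],[[-0.1,-0.1,2.2],[0.1,0,0]],[[-0.1,-0.1,2.2],[0.1,0,0]],[[-0.1,-0.1,2.2],[0.1,0,0]],[[-0.1,-0.15,2.2],[0.1,0,0]],[[-0.1,-0.1,2.2],[0.1,0,0]],[[0,-0.1,2.2],[0.1,0,0]],[[0,-0.1,2.0],[0,0,0]],[[0,0,0],[0,0,0]]], "claw": 6.6}}

```text
clock: 9.6
position: [447.9, -327.2, 15.5]
ee_rot: [-0.583, 0.813, -0.001, -0.002]
contact_force: [-0.6, 0.4, -0.2]
gripper_width: 66.3
grasp_force: 0.0
```

```bash
python3 - <<'E'
from h import *
plan([((446.9,-330.5,0),pose(-1.899),8)])
s,d=save("wrist","pics/w6.png")
E
```

```text
[[[0.04,0.0,0.19],[0.0,0.0,0.0]],[[0.04,0.0,0.19],[0.0,0.0,0.0]],[[0.04,0.0,0.19],[0.0,0.0,0.0]],[[0.04,0.0,0.19],[0.0,0.0,0.0]],[[0.04,0.0,0.19],[0.0,0.0,0.0]],[[0.04,0.0,0.19],[0.0,0.0,0.0]],[[0.04,0.0,0.19],[0.0,0.0,0.0]],[[0.04,0.0,0.19],[0.0,0.0,0.0]]]
```

Descend in small steps, watching the force.

Request:
{"op": "drive_tool", "data": {"deltas": [[[0.1,0,0.3],[0,0,0]],[[0.1,0,0.3],[0,0,0]],[[0.1,0,0.3],[0,0,0]],[[0,0,0.3],[0,0,0]],[[0,0,0.2],[0,0,0]],[[0,0,0],[0,0,0]]]}}

```text
clock: 10.25
position: [447.9, -330.7, 3.3]
ee_rot: [-0.582, 0.813, -0.003, -0.001]
contact_force: [-0.5, 0.7, -0.2]
gripper_width: 66.1
grasp_force: 0.0
```

Request:
{"op": "drive_tool", "data": {"deltas": [[[0,0,0.1],[0,0,0]],[[0,0,0.1],[0,0,0]],[[0,0,0],[0,0,0]]]}}

```text
clock: 10.55
position: [448.1, -330.7, 1.5]
ee_rot: [-0.582, 0.813, -0.003, -0.001]
contact_force: [0.2, 0.9, 0.0]
gripper_width: 66.1
grasp_force: 0.0
```

Request:
{"op": "drive_tool", "data": {"deltas": [[[0,0,0.1],[0,0,0]],[[0,0,0.1],[0,0,0]],[[0,0,0],[0,0,0]]]}}

```text
clock: 10.85
position: [448.0, -330.7, -0.6]
ee_rot: [-0.582, 0.813, -0.003, -0.001]
contact_force: [1.0, -0.9, 0.3]
gripper_width: 66.3
grasp_force: 0.0
```

Request:
{"op": "drive_tool", "data": {"deltas": [[[0,0,0.1],[0,0,0]],[[0,0,0],[0,0,0]],[[0,0,0],[0,0,0]],[[0,0,0],[0,0,0]],[[0,0,0],[0,0,0]]], "claw": 4.8}}

```text
clock: 11.35
position: [448.0, -330.8, -0.4]
ee_rot: [-0.583, 0.813, -0.003, -0.001]
contact_force: [-1.9, 0.6, 7.4]
gripper_width: 53.7
grasp_force: 64.8
```

Request:
{"op": "drive_tool", "data": {"deltas": [[[0,0,-0.5],[0,0,0]],[[0,0,-1],[0,0,0]],[[0,0,-2],[0,0,0]],[[0,0,-3],[0,0,0]],[[0,0,-3],[0,0,0]],[[0,0,-3],[0,0,0]],[[0,0,0],[0,0,0]],[[0,0,0],[0,0,0]]]}}

```text
clock: 12.15
position: [448.0, -330.1, 124.7]
ee_rot: [-0.582, 0.813, -0.004, 0.0]
contact_force: [-0.2, 0.4, -1.3]
gripper_width: 53.4
grasp_force: 63.0
```

```bash
python3 - <<'E'
from cork import *
s,d=save("wrist","pics/w7.png");c,m=cork("pics/w7.png");t=s["position"];M=R.from_quat(s["ee_rot"]).as_matrix()
print(t,s["gripper_width"])
for k in cv2.findContours(m,0,1)[0]:
    x,y,w,h=cv2.boundingRect(k)
    if 230<x+w/2<400 and cv2.contourArea(k)>2000:
        P=np.array([onz(c,q[0],t[2]+9.5)[:2] for q in k],np.float32);r=cv2.minAreaRect(P);print((x,y,w,h),r)
        print("in tool",(M.T@(np.append(r[0],t[2]+9.5)-t)).round(1)); 
        a=cv2.approxPolyDP(k,6,True)[:,0];print(a)
cv2.imwrite("pics/c7.png",d["img"][120:480,180:460,::-1])
E
```

```text
[ 448.02227223 -330.06305126  124.68020785] 53.40275198957985
(237, 239, 166, 196) ((449.42059326171875, -325.196533203125), (76.1543960571289, 54.90431594848633), 71.77300262451172)
in tool [-5.   0.2 -9.5]
[[399 240]
 [238 243]
 [249 427]
 [312 434]
 [393 427]]
```

View pics/c7.png

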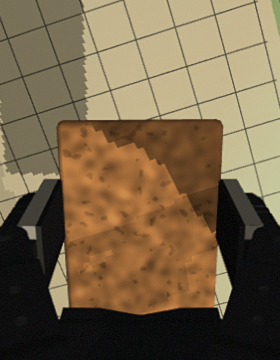

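```bash
python3 - <<'E'
from h import *
s,d=load("pics/w7.png");c=cam(s,d);t=s["position"];M=R.from_quat(s["ee_rot"]).as_matrix()
g=cv2.cvtColor(d["img"],cv2.COLOR_RGB2HSV)
for r in (246,252,260,270): 
    x=np.where((g[r,200:440,1]>100)&(g[r,200:440,0]<25))[0]+200;print(r,x.min(),x.max())
for z in (2,6,9,12,15,20):
    a=onz(c,(238,242),t[2]+z);b=onz(c,(399.5,241),t[2]+z);print(z,np.linalg.norm(a-b).round(1),(M.T@((a+b)/2-t)).round(1),np.degrees(np.arctan2(*(b-a)[:2][::-1])).round(1))
s2,d2=load("pics/w6.png") if False else (None,None)
E
```

```text
246 237 402
252 237 402
260 237 401
270 238 401
2 56.0 [30.4 -0.4 -1.9] 161.7
6 54.4 [31.4 -0.3 -5.9] 161.7
9 53.3 [32.2 -0.3 -8.9] 161.7
12 52.1 [ 33.   -0.3 -11.9] 161.7
15 50.9 [ 33.8  -0.3 -14.9] 161.7
20 48.9 [ 35.1  -0.3 -19.9] 161.7
```

```bash
python3 - <<'E'
from h import *
M=pose(YM)
plan([(m2w(0,-220,120),M,11),(m2w(0,-170,90),M,6),(m2w(0,-165,76),M,5)])
E
```

```text
[[[-2.13,-0.28,0.03],[0.0,0.0,-2.1]],[[-2.12,-0.36,0.03],[0.0,0.0,-2.1]],[[-2.11,-0.44,0.03],[0.0,0.0,-2.1]],[[-2.09,-0.51,0.03],[0.0,0.0,-2.1]],[[-2.07,-0.59,0.03],[0.0,0.0,-2.1]],[[-2.05,-0.67,0.03],[0.0,0.0,-2.1]],[[-2.02,-0.75,0.03],[0.0,0.0,-2.1]],[[-1.99,-0.82,0.03],[0.0,0.0,-2.1]],[[-1.96,-0.89,0.03],[0.0,0.0,-2.1]],[[-1.92,-0.97,0.03],[0.0,0.0,-2.1]],[[-1.89,-1.04,0.03],[0.0,0.0,-2.1]]]
[[[-0.83,0.0,0.5],[0.0,0.0,0.0]],[[-0.83,0.0,0.5],[0.0,0.0,0.0]],[[-0.83,0.0,0.5],[0.0,0.0,0.0]],[[-0.83,0.0,0.5],[0.0,0.0,0.0]],[[-0.83,0.0,0.5],[0.0,0.0,0.0]],[[-0.83,0.0,0.5],[0.0,0.0,0.0]]]
[[[-0.1,0.0,0.28],[0.0,0.0,0.0]],[[-0.1,0.0,0.28],[0.0,0.0,0.0]],[[-0.1,0.0,0.28],[0.0,0.0,0.0]],[[-0.1,0.0,0.28],[0.0,0.0,0.0]],[[-0.1,0.0,0.28],[0.0,0.0,0.0]]]
```

Request:
{"op": "drive_tool", "data": {"deltas": [[[-2.1,-0.3,0],[0,0,-2.1]],[[-2.1,-0.4,0],[0,0,-2.1]],[[-2.1,-0.4,0],[0,0,-2.1]],[[-2.1,-0.5,0],[0,0,-2.1]],[[-2.1,-0.6,0],[0,0,-2.1]],[[-2.0,-0.7,0],[0,0,-2.1]],[[-2.0,-0.7,0],[0,0,-2.1]],[[-2.0,-0.8,0],[0,0,-2.1]],[[-2.0,-0.9,0],[0,0,-2.1]],[[-1.9,-1.0,0],[0,0,-2.1]],[[-1.9,-1.0,0],[0,0,-2.1]],[[0,0,0],[0,0,0]]]}}

```text
clock: 13.4
position: [553.0, -116.7, 121.2]
ee_rot: [0.734, -0.679, 0.002, 0.002]
contact_force: [-1.1, 0.1, -0.5]
gripper_width: 53.1
grasp_force: 63.0
```

```bash
python3 - <<'E'
from h import *
M=pose(YM);s=arm.read_state();print(s["position"],s["gripper_width"])
plan([(m2w(0,-170,90),M,8),(m2w(0,-165,76),M,5)])
E
```

```text
[ 552.96411259 -116.72500699  121.17915902] 53.12764161901407
[[[-0.62,0.02,0.39],[0.0,0.0,0.0]],[[-0.62,0.02,0.39],[0.0,0.0,0.0]],[[-0.62,0.02,0.39],[0.0,0.0,0.0]],[[-0.62,0.02,0.39],[0.0,0.0,0.0]],[[-0.62,0.02,0.39],[0.0,0.0,0.0]],[[-0.62,0.02,0.39],[0.0,0.0,0.0]],[[-0.62,0.02,0.39],[0.0,0.0,0.0]],[[-0.62,0.01,0.39],[0.0,0.0,0.0]]]
[[[-0.1,0.0,0.28],[0.0,0.0,0.0]],[[-0.1,0.0,0.28],[0.0,0.0,0.0]],[[-0.1,0.0,0.28],[0.0,0.0,0.0]],[[-0.1,0.0,0.28],[0.0,0.0,0.0]],[[-0.1,0.0,0.28],[0.0,0.0,0.0]]]
```

Request:
{"op": "drive_tool", "data": {"deltas": [[[-0.6,0,0.4],[0,0,0]],[[-0.6,0,0.4],[0,0,0]],[[-0.6,0,0.4],[0,0,0]],[[-0.6,0,0.4],[0,0,0]],[[-0.6,0.1,0.4],[0,0,0]],[[-0.6,0,0.4],[0,0,0]],[[-0.6,0,0.4],[0,0,0]],[[-0.6,0,0.3],[0,0,0]],[[0,0,0],[0,0,0]]]}}

```text
clock: 14.3
position: [547.9, -70.2, 91.0]
ee_rot: [0.734, -0.68, 0.003, 0.001]
contact_force: [-0.1, -0.1, -0.4]
gripper_width: 54.0
grasp_force: 63.0
```

Request:
{"op": "drive_tool", "data": {"deltas": [[[-0.1,0,0.3],[0,0,0]],[[-0.1,0,0.3],[0,0,0]],[[-0.1,0,0.3],[0,0,0]],[[-0.1,0,0.3],[0,0,0]],[[-0.1,0,0.2],[0,0,0]],[[0,0,0],[0,0,0]]]}}

```text
clock: 14.9
position: [547.6, -65.9, 77.0]
ee_rot: [0.733, -0.68, 0.003, 0.001]
contact_force: [-0.0, 0.6, 0.0]
gripper_width: 53.6
grasp_force: 63.0
```

```bash
python3 - <<'E'
from h import *
s,d=save("scene","pics/s8.png")
cv2.imwrite("pics/c8.png",cv2.resize(d["img"][200:320,270:430,::-1],(800,600),interpolation=cv2.INTER_CUBIC))
print(s["position"],s["contact_force"],s["wrist_torque"])
E
```

```text
[547.60409765 -65.9387864   77.00958079] [-0.01881655  0.6074394   0.03637761] [-0.08180134  0.02076592 -0.03618939]
```

View pics/c8.png

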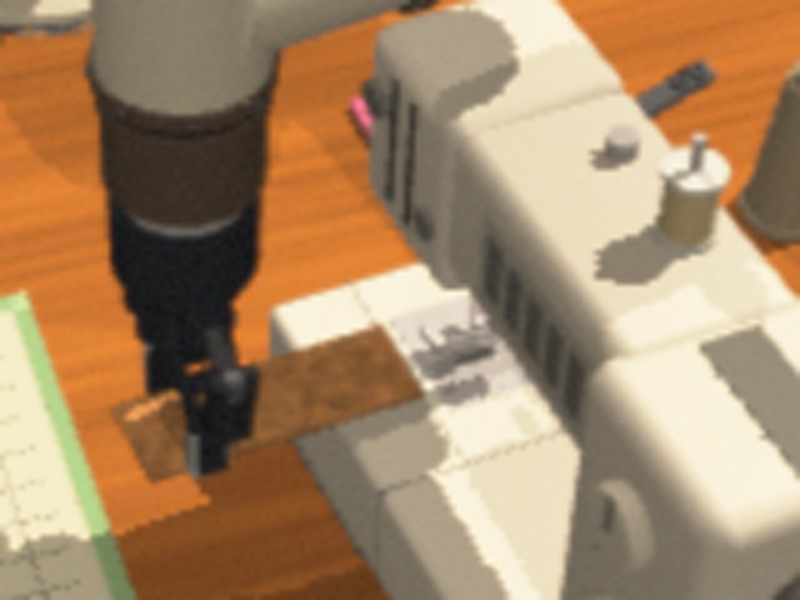

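The cork is held level over the bed, its rear end at crop (380–425, 328–392), short of the foot, and the lever is visibly up at (680,85). I'll set it on the bed.

Request:
{"op": "drive_tool", "data": {"deltas": [[[0,0,0.2],[0,0,0]],[[0,0,0.2],[0,0,0]],[[0,0,0],[0,0,0]]]}}

```text
clock: 15.25
position: [547.6, -66.1, 73.1]
ee_rot: [0.733, -0.68, 0.003, 0.001]
contact_force: [0.3, -1.0, 0.2]
gripper_width: 54.1
grasp_force: 63.0
```

Request:
{"op": "drive_tool", "data": {"deltas": [[[0,0,0.1],[0,0,0]],[[0,0,0],[0,0,0]]]}}

```text
clock: 15.45
position: [547.8, -66.0, 72.3]
ee_rot: [0.733, -0.68, 0.003, 0.001]
contact_force: [-0.0, -0.8, -0.3]
gripper_width: 53.7
grasp_force: 63.0
```

```bash
python3 - <<'E'
from h import *
c=cam(*load("pics/s8.png"));q=np.load("mach.npy")
for p in((346,265.6),(355,278.4)):
    w=onz(c,p,86.5)[:2]-q[:2];cs,sn=np.cos(q[2]),np.sin(q[2]);print(cs*w[0]+sn*w[1],-sn*w[0]+cs*w[1])
s=arm.read_state();w=s["position"][:2]-q[:2];print(s["position"],"tcp mach",cs*w[0]+sn*w[1],-sn*w[0]+cs*w[1],s["contact_force"],s["wrist_torque"])
plan([(m2w(0,-106,73),pose(YM),8)])
E
```

```text
-23.5538578408242 -43.00541722198352
29.19443867476934 -41.56289398492765
[547.78171006 -66.01431642  72.31503217] tcp mach 0.2371297176867202 -168.58859920671864 [-0.00593109 -0.81191767 -0.25007655] [-0.01771443  0.02304983 -0.00533852]
[[[-0.78,0.01,-0.01],[0.0,0.0,-0.1]],[[-0.78,0.01,-0.01],[0.0,0.0,-0.1]],[[-0.78,0.01,-0.01],[0.0,0.0,-0.1]],[[-0.78,0.01,-0.01],[0.0,0.0,-0.1]],[[-0.78,0.01,-0.01],[0.0,0.0,-0.1]],[[-0.78,0.01,-0.01],[0.0,0.0,-0.1]],[[-0.78,0.0,-0.01],[0.0,0.0,-0.1]],[[-0.78,0.0,-0.01],[0.0,0.0,-0.1]]]
```

Request:
{"op": "drive_tool", "data": {"deltas": [[[-0.8,0,0],[0,0,0]],[[-0.8,0,0],[0,0,0]],[[-0.8,0,0],[0,0,0]],[[-0.8,0,0],[0,0,0]],[[0,0,0],[0,0,0]]]}}

```text
clock: 15.95
position: [545.4, -32.8, 72.3]
ee_rot: [0.734, -0.679, 0.003, 0.001]
contact_force: [0.7, 0.4, -0.2]
gripper_width: 53.7
grasp_force: 63.0
```

Request:
{"op": "drive_tool", "data": {"deltas": [[[-0.8,0,0],[0,0,0]],[[-0.8,0,0],[0,0,0]],[[-0.8,0,0],[0,0,0]],[[-0.7,0,0],[0,0,0]],[[0,0,0],[0,0,0]]]}}

```text
clock: 16.45
position: [543.1, -2.3, 72.1]
ee_rot: [0.734, -0.679, 0.003, 0.001]
contact_force: [-0.2, -0.7, -0.8]
gripper_width: 53.6
grasp_force: 63.0
```

Request:
{"op": "drive_tool", "data": {"deltas": [[[0,0,0.1],[0,0,0]],[[0,0,0],[0,0,0]]]}}

```text
clock: 16.65
position: [543.4, -3.0, 71.4]
ee_rot: [0.733, -0.68, 0.003, 0.001]
contact_force: [0.0, 2.3, 2.8]
gripper_width: 53.4
grasp_force: 63.3
```

```bash
python3 - <<'E'
from h import *
q=np.load("mach.npy");cs,sn=np.cos(q[2]),np.sin(q[2])
s,d=save("scene","pics/s9.png")
w=s["position"][:2]-q[:2];print(s["position"],"tcp mach",cs*w[0]+sn*w[1],-sn*w[0]+cs*w[1],s["contact_force"],s["wrist_torque"])
s,d=save("wrist","pics/w9.png");c=cam(s,d)
cv2.imwrite("pics/c9.png",d["img"][:,:,::-1])
h=cv2.cvtColor(d["img"],cv2.COLOR_RGB2HSV);m=((h[...,1]>100)&(h[...,0]<25)).astype(np.uint8)
print(proj(c,[m2w(-28,-138,81),m2w(28,-138,81)]).round(1))
E
```

```text
[543.36190497  -3.02266458  71.42084338] tcp mach 1.0864321060473756 -105.44779176578177 [0.03507541 2.2946739  2.84772515] [0.3206986  0.14105793 0.04570542]
[[407.1 240.2]
 [236.6 241.5]]
```

Contact with the bed is about 3 N. Releasing and going straight up, then forward.

Request:
{"op": "drive_tool", "data": {"deltas": [[[0,0,0],[0,0,0]],[[0,0,0],[0,0,0]],[[0,0,0],[0,0,0]],[[0,0,0],[0,0,0]],[[0.3,0,-1.5],[0,0,0]],[[0.5,0,-3.5],[0,0,0]],[[0.5,0,-4],[0,0,0]],[[0.5,0,-4],[0,0,0]],[[0.5,0,-4],[0,0,0]],[[0.5,0,-4],[0,0,0]],[[0,0,0],[0,0,0]]], "claw": 8}}

```text
clock: 17.85
position: [547.6, -30.4, 288.0]
ee_rot: [0.733, -0.68, 0.007, -0.004]
contact_force: [1.1, 0.0, -0.3]
gripper_width: 79.8
grasp_force: 0.0
```

```bash
python3 - <<'E'
from h import *
q=np.load("mach.npy");cs,sn=np.cos(q[2]),np.sin(q[2])
s,d=save("wrist","pics/w10.png");c=cam(s,d);print(s["position"])
h=cv2.cvtColor(d["img"],cv2.COLOR_RGB2HSV);m=((h[...,1]>100)&(h[...,0]<25)).astype(np.uint8)
g=proj(c,[m2w(x,y,81) for x,y in((-28,-138),(28,-138),(28,-50),(-28,-50))]);print(g.round(0))
o=d["img"][:,:,::-1].copy();cv2.polylines(o,[g.astype(np.int32)],True,(255,0,0),1)
s,d=save("scene","pics/s10.png");c=cam(s,d);o2=d["img"][:,:,::-1].copy()
g=proj(c,[m2w(x,y,81) for x,y in((-28,-138),(28,-138),(28,22),(-28,22))]);print(g.round(0))
w=np.zeros((600,800,3),np.uint8);w[:360,:480]=cv2.resize(o,(480,360));a=o2[220:320,280:430];w[:213,480:]=cv2.resize(a,(320,213))
x0,y0=250,120;w[360:600,:480]=cv2.resize(o[100:260,160:480],(480,240))
cv2.imwrite("pics/c10.png",w)
E
```

```text
[547.57198748 -30.44222525 287.96671615]
[[360. 210.]
 [294. 210.]
 [296. 307.]
 [359. 307.]]
[[313. 276.]
 [322. 290.]
 [376. 273.]
 [366. 259.]]
```

View pics/c10.png

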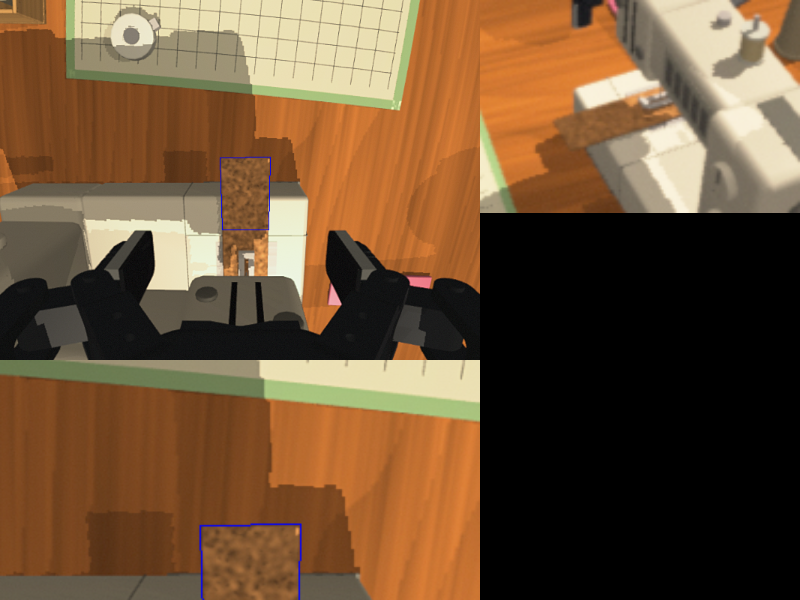

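The blue outline of the intended pose fits the cork's edges, with the front end at (360/294, 210), so it is straight and centred under the raised foot. Now to the lever, with fingers shut.

```bash
python3 - <<'E'
from h import *
plan([(m2w(0,-120,425),pose(YM),4),(m2w(0,60,430),pose(YM,.1),5),(m2w(0,175,360),pose(YM,.4),5),(*lev(.45,.4,60),5)])
E
```

```text
[[[-0.29,-0.01,-3.58],[-0.1,-0.1,-0.1]],[[-0.3,-0.01,-3.58],[-0.1,-0.1,-0.1]],[[-0.3,0.0,-3.58],[-0.1,-0.1,-0.1]],[[-0.31,0.0,-3.57],[-0.1,-0.1,-0.1]]]
[[[-3.6,0.0,-0.1],[0.0,1.1,0.0]],[[-3.6,0.0,-0.17],[0.0,1.1,0.0]],[[-3.59,0.0,-0.24],[0.0,1.1,0.0]],[[-3.59,0.0,-0.32],[0.0,1.1,0.0]],[[-3.58,0.0,-0.39],[0.0,1.1,0.0]]]
[[[-2.43,0.0,1.16],[0.0,3.4,0.0]],[[-2.49,0.0,1.02],[0.0,3.4,0.0]],[[-2.55,0.0,0.86],[0.0,3.4,0.0]],[[-2.6,0.0,0.71],[0.0,3.4,0.0]],[[-2.64,0.0,0.55],[0.0,3.4,0.0]]]
[[[0.22,0.0,2.03],[0.0,0.0,0.0]],[[0.22,0.0,2.03],[0.0,0.0,0.0]],[[0.22,0.0,2.03],[0.0,0.0,0.0]],[[0.22,0.0,2.03],[0.0,0.0,0.0]],[[0.22,0.0,2.03],[0.0,0.0,0.0]]]
```

Request:
{"op": "drive_tool", "data": {"deltas": [[[-0.3,0,-3.6],[-0.1,-0.1,-0.1]],[[-0.3,0,-3.6],[-0.1,-0.1,-0.1]],[[-0.3,0,-3.6],[-0.1,-0.1,-0.1]],[[-0.3,0,-3.6],[-0.1,-0.1,-0.1]],[[-3.6,0,-0.1],[0,1.1,0]],[[-3.6,0,-0.2],[0,1.1,0]],[[-3.6,0,-0.2],[0,1.1,0]],[[-3.6,0,-0.3],[0,1.1,0]],[[-3.6,0,-0.4],[0,1.1,0]]], "claw": 0}}

```text
clock: 18.85
position: [528.2, 163.7, 428.5]
ee_rot: [0.735, -0.676, 0.033, 0.036]
contact_force: [-0.2, 0.2, 0.4]
gripper_width: 0.1
grasp_force: 0.0
```

Request:
{"op": "drive_tool", "data": {"deltas": [[[-2.4,0,1.2],[0,3.4,0]],[[-2.5,0,1.0],[0,3.4,0]],[[-2.5,0,0.9],[0,3.4,0]],[[-2.6,0,0.7],[0,3.4,0]],[[-2.6,0,0.5],[0,3.4,0]],[[0,0,0],[0,0,0]]]}}

```text
clock: 19.45
position: [517.6, 279.2, 354.8]
ee_rot: [0.723, -0.661, 0.142, 0.139]
contact_force: [0.4, -0.3, -0.8]
gripper_width: 0.1
grasp_force: 0.0
```

```bash
python3 - <<'E'
from h import *
s=arm.read_state();print(s["position"],m2w(0,175,360))
plan([(*lev(.45,.4,60),6),(*lev(-.45,.4,23.5),8)])
E
```

```text
[517.55539569 279.17947231 354.75665855] [518.88900146 276.35740135 360.        ]
[[[0.27,-0.03,1.63],[0.1,0.0,0.1]],[[0.27,-0.03,1.63],[0.1,0.0,0.1]],[[0.27,-0.03,1.63],[0.1,0.0,0.1]],[[0.27,-0.03,1.63],[0.1,0.0,0.1]],[[0.27,-0.02,1.63],[0.1,0.0,0.1]],[[0.27,-0.02,1.63],[0.1,0.0,0.1]]]
[[[-0.37,0.0,1.34],[0.0,0.0,0.0]],[[-0.37,0.0,1.34],[0.0,0.0,0.0]],[[-0.37,0.0,1.34],[0.0,0.0,0.0]],[[-0.37,0.0,1.34],[0.0,0.0,0.0]],[[-0.37,0.0,1.34],[0.0,0.0,0.0]],[[-0.37,0.0,1.34],[0.0,0.0,0.0]],[[-0.37,0.0,1.34],[0.0,0.0,0.0]],[[-0.37,0.0,1.34],[0.0,0.0,0.0]]]
```

Request:
{"op": "drive_tool", "data": {"deltas": [[[0.25,0,1.6],[0.1,0,0.1]],[[0.25,0,1.6],[0.1,0,0.1]],[[0.25,0,1.6],[0.1,0,0.1]],[[0.3,0,1.6],[0,0,0]],[[0.3,-0.1,1.6],[0,0,0]],[[0.3,-0.1,1.6],[0,0,0]],[[0,0,0],[0,0,0]]]}}

```text
clock: 20.15
position: [524.1, 222.7, 276.5]
ee_rot: [0.72, -0.666, 0.143, 0.134]
contact_force: [-0.4, -0.2, 0.9]
gripper_width: -0.2
grasp_force: 0.0
```

Request:
{"op": "drive_tool", "data": {"deltas": [[[-0.4,0,1.3],[0,0,0]],[[-0.4,0,1.3],[0,0,0]],[[-0.4,0,1.3],[0,0,0]],[[-0.4,0,1.3],[0,0,0]],[[-0.4,0,1.3],[0,0,0]],[[0,0,0],[0,0,0]]]}}

```text
clock: 20.75
position: [525.4, 218.2, 210.3]
ee_rot: [0.721, -0.665, 0.143, 0.132]
contact_force: [0.2, -0.2, -0.3]
gripper_width: -0.1
grasp_force: 0.0
```

```bash
python3 - <<'E'
from h import *
s=arm.read_state();print(s["position"],s["contact_force"],lev(-.45,.4,23.5)[0])
plan([(*lev(-.45,.4,23.5),6)])
E
```

```text
[525.43648709 218.19561866 210.28756584] [ 0.20907895 -0.1912674  -0.27535781] [524.22662657 212.57206816 160.86780747]
[[[-0.23,0.03,0.8],[0.0,0.1,0.0]],[[-0.23,0.03,0.8],[0.0,0.1,0.0]],[[-0.23,0.03,0.8],[0.0,0.1,0.0]],[[-0.23,0.03,0.8],[0.0,0.1,0.0]],[[-0.23,0.03,0.79],[0.0,0.1,0.0]],[[-0.24,0.03,0.79],[0.0,0.1,0.0]]]
```

Request:
{"op": "drive_tool", "data": {"deltas": [[[-0.2,0,0.8],[0,0,0]],[[-0.2,0,0.8],[0,0,0]],[[-0.2,0,0.8],[0,0,0]]]}}

```text
clock: 21.05
position: [526.8, 215.7, 187.1]
ee_rot: [0.721, -0.666, 0.144, 0.13]
contact_force: [0.4, 0.4, 1.5]
gripper_width: -0.0
grasp_force: 1.1
```

Request:
{"op": "drive_tool", "data": {"deltas": [[[-0.2,0.1,0.8],[0,0,0]],[[-0.2,0,0.8],[0,0,0]],[[-0.2,0,0.6],[0,0,0]],[[0,0,0],[0,0,0]]]}}

```text
clock: 21.45
position: [524.7, 211.2, 162.9]
ee_rot: [0.72, -0.666, 0.143, 0.133]
contact_force: [-0.1, 0.3, 0.2]
gripper_width: -0.3
grasp_force: 0.0
```

Request:
{"op": "drive_tool", "data": {"deltas": [[[0,0,0.15],[0,0,0]],[[0,0,0.15],[0,0,0]],[[0,0,0],[0,0,0]]]}}

```text
clock: 21.75
position: [525.3, 211.0, 162.0]
ee_rot: [0.721, -0.666, 0.143, 0.131]
contact_force: [-1.6, 1.1, 3.3]
gripper_width: 0.2
grasp_force: 1.8
```

Request:
{"op": "drive_tool", "data": {"deltas": [[[0,0,0.15],[0,0,0]],[[0,0,0.15],[0,0,0]],[[0,0,0],[0,0,0]]]}}

```text
clock: 22.05
position: [525.6, 210.8, 161.4]
ee_rot: [0.721, -0.665, 0.144, 0.13]
contact_force: [-7.3, 5.0, 12.8]
gripper_width: 0.3
grasp_force: 6.9
```

Request:
{"op": "drive_tool", "data": {"deltas": [[[0,0,-1],[0,0,0]],[[0,0,-3],[0,0,0]],[[0,0,-4],[0,0,0]],[[0,0,-4],[0,0,0]],[[0,0,-4],[0,0,0]],[[0,0,-4],[0,0,0]],[[0,0,0],[0,0,0]]]}}

```text
clock: 22.75
position: [520.9, 288.4, 348.8]
ee_rot: [0.721, -0.666, 0.144, 0.125]
contact_force: [-0.6, 0.4, 0.3]
gripper_width: 0.1
grasp_force: 0.0
```

```bash
python3 - <<'E'
from h import *
def stats(img,c,z,lo,hi):
    h=cv2.cvtColor(img,cv2.COLOR_RGB2HSV)
s,d=save("wrist","pics/w11.png");c=cam(s,d);print(s["position"])
t=lambda a:m2w(0,30+107*np.cos(a),195+107*np.sin(a))
print("tip pred down/up",proj(c,[t(-.45),t(-.3),t(.45)]).round(1))
# lever: dark/grey low-saturation pixels against orange wood, in a column at the lever
h=cv2.cvtColor(d["img"],cv2.COLOR_RGB2HSV);x=int(proj(c,[t(-.45)])[0][0])
for y in range(150,330,6): print(y,(h[y,x-12:x+13:4,1]).tolist())
E
```

```text
[520.8545138  288.35525844 348.84890218]
tip pred down/up [[325.6 235.7]
 [325.7 240.1]
 [325.9 214.7]]
150 [45, 47, 46, 36, 27, 44, 46]
156 [47, 46, 43, 41, 31, 44, 42]
162 [63, 63, 51, 39, 41, 43, 42]
168 [64, 63, 48, 43, 41, 43, 41]
174 [59, 61, 51, 43, 40, 40, 43]
180 [61, 63, 37, 38, 34, 41, 42]
186 [64, 56, 41, 41, 44, 39, 43]
192 [42, 56, 38, 41, 43, 42, 42]
198 [42, 55, 39, 39, 40, 40, 42]
204 [43, 56, 40, 41, 40, 40, 43]
210 [44, 56, 38, 41, 35, 42, 43]
216 [63, 61, 40, 40, 41, 37, 64]
222 [60, 59, 39, 43, 39, 31, 56]
228 [188, 184, 40, 46, 41, 39, 189]
234 [190, 192, 28, 34, 36, 102, 187]
240 [187, 187, 187, 191, 190, 192, 189]
246 [192, 189, 191, 185, 189, 189, 191]
252 [191, 191, 190, 188, 188, 190, 190]
258 [191, 191, 188, 189, 194, 191, 187]
264 [189, 192, 192, 186, 188, 186, 191]
270 [191, 191, 189, 191, 190, 189, 188]
276 [195, 187, 189, 191, 187, 189, 189]
282 [188, 192, 190, 189, 191, 193, 188]
288 [190, 190, 188, 188, 189, 191, 192]
294 [186, 192, 190, 185, 186, 185, 182]
300 [34, 51, 43, 28, 37, 37, 28]
306 [34, 26, 109, 35, 37, 34, 30]
312 [37, 91, 98, 37, 37, 39, 37]
318 [36, 34, 54, 45, 34, 31, 37]
324 [40, 15, 26, 30, 31, 36, 37]
```

The lever tip lies between rows 234 and 240 (235.7 predicted for fully down), and the push reached a hard stop. Last, a numeric check that the cork and bystanders did not shift, then hand in.

```bash
python3 - <<'E'
from h import *
a=load("pics/s10.png")[1]["img"];s,d=save("scene","pics/s12.png");b=d["img"];c=cam(s,d)
def front(img):
    h=img[255:300,300:372].astype(float);return h
f=lambda i:cv2.cvtColor(i,cv2.COLOR_RGB2GRAY).astype(np.float32)
for n,(y0,y1,x0,x1) in dict(cork=(262,296,306,356),mat=(270,400,80,300)).items():
    print(n,cv2.phaseCorrelate(f(a)[y0:y1,x0:x1].copy(),f(b)[y0:y1,x0:x1].copy()),np.abs(f(a)-f(b))[y0:y1,x0:x1].mean())
w=load("pics/w4.png")
print(s["clock"],s["contact_force"])
E
```

```text
cork ((-0.04512049798676543, 0.6696505376523554), 0.5932633227772183) 12.605294
mat ((0.40252113618130636, 0.4913274392332596), 0.601713263366448) 29.377867
22.8 [-0.36670864 -1.07355563 -0.46512959]
```

```bash
python3 -c "
from bench import arm
print(arm.job_done())"
```

```text
the job is handed in; nothing more can be done
None
```

The job is handed in at about 23 s: the cork was measured straight and centred under the raised foot with its rear end about 22 mm past the needle, then the lever was pushed to its lower stop and the arm backed clear; the foot's force on the cork was not measured, the last check for shifts was limited by changing shadows, and I viewed 12 pictures, two over the limit of 10.

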